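Blow out a turned cup on the sprung air ring

TASK

Get the freshly sanded cup ready to be blown out: first lift the orange dust cap off the blow-out station and hang it by its handle on the two-pronged hook. Then take the wooden cup, which stands mouth-down on the bench, set it mouth-down into the blue sprung ring over the air nozzle, press it down as far as the ring will go, because the air only blows while the ring is down, and finish while still holding it down there. Keep the cup mouth-down throughout and do not disturb the faceplate, the wax tin or the sanding block.

Things in the scene. Friction and masses are not known exactly. Their poses are not given: they have to be found in the camera images.
- station: Fixed cordless blow-out station: grey housing 150 x 150 mm with an aluminium top plate (top at 66 mm), battery pack out to 107 mm on its +y side, brass air nozzle on its axis (14 mm thick, 9 mm at its tip, tip 122 mm above the bench). Three guide rods, 65 mm from the axis, end 119 mm above the bench. Origin: on the bench under the nozzle's axis; z up.
- ring_seat (a point): Centre of the sprung ring's flat rubber seat (27 to 38 mm radius), on which a cup's rim rests; moves with the ring; z up. 112 mm above the bench with the ring up, 94 mm fully down. A blue wall stands round it, 38 mm inside radius at the seat, about 44 mm at its top 14 mm above the seat. The nozzle's tip is 10 mm above the seat with the ring up, 28 mm with it down.
- ring (a joint): How far the ring has been pressed down: 0 is up, 0.018 m is fully down on its stop. A coil spring lifts it: about 4 N of push starts it moving, about 12 N holds it fully down; let go, it comes up again.
- cap: Loose orange dust cap, 108 mm diameter, 90 g, a 16 mm high inverted dish with a dark round-bar bail handle over it, lying over the ring's wall at the start (underside 114 mm above the bench). Origin: centre of its underside; z up; the handle's bar runs along y.
- cap_bar (a point): Middle of the handle's bar, 66 mm above the cap's underside. The bar is 10 mm thick, runs along the cap's y and is straight for 62 mm; the bail's two uprights stand 40 mm either side of the middle. There is 45 mm of clear height between the bar's underside and the cap's top.
- hook_stand: Fixed steel stand with a round foot of 92 mm diameter and a post 14 mm thick, 195 mm high. At the top two parallel prongs, 7 mm thick and 50 mm apart (25 mm either side of the stand's x axis), reach out level along the stand's -x. Origin: on the bench under the post; z up.
- hook_seat (a point): Where the handle's bar should lie: midway between the prongs, at the height of their axes (185 mm above the bench), 80 mm out from the post; axes as the stand. The prongs are straight and level from 22 to 97 mm out; their upturned tips are 107 mm out and rise 14 mm above the axes. A bar lying on the prongs runs along the stand's y, its axis 8.5 mm above this point.
- cup: Loose turned cup, pale wood, 79 mm tall, about 140 g, standing upside down (mouth on the bench). Origin: centre of its foot's underside, now on top, 79 mm above the bench; its z axis points to the mouth, downwards. Foot: a disc of 58 mm diameter, slimmer waist beyond it; the bowl is 72 mm wide at 55 mm from the foot, 66 to 70 mm over the rim, and 45 mm deep inside.
- faceplate: Bystander: loose steel lathe faceplate, 75 mm diameter, 27 mm high, lying flat. Origin: centre of its underside.
- wax_tin: Bystander: loose dark red round tin, 81 mm diameter, 36 mm high. Origin: centre of its underside.
- sanding_block: Bystander: loose cork sanding block, 64 x 105 x 29 mm. Origin: centre of its underside.

How it is judged:
On the way, in this order (a step that is already met when the one before it is completed fails the run):
1. the dust cap hangs by its handle on the hook, let go by the robot (horizontal distance between cap_bar and hook_seat below 0.045 m and z of cap_bar in the frame of hook_seat between -0.02 and 0.02 m and contact force between cap and hook_stand above 0.4 N and contact force between cap and the arm below 0.05 N and contact force between cap and the fingers below 0.05 N), for 0.3 s.
2. the cup sits mouth-down on the seat of the ring, over the nozzle (horizontal distance between cup and ring_seat below 0.006 m and z of cup in the frame of ring_seat below 0.083 m and angle between cup's own z axis and vertical above 2.967 rad), for 0.1 s.
At the end, for the whole second after the job is handed in: The fingers still hold the cup, mouth-down (within 10 degrees), centred within 6 mm on the ring, its rim on the seat, pressing the ring at least 14 of its 18 mm down (over 6 N); the cap hangs free on the hook by its handle, the bar within 45 mm of the middle of the prongs (all of step 1 and all of step 2 and value of joint ring above 0.014 m and contact force between cup and station above 6 N and contact force between the fingers and cup above 2 N); the arm keeps its last pose, push and grip.
It fails at once if the cup is tipped over or turned mouth up (angle between cup's own z axis and vertical below 2.4 rad).
It fails at once if the faceplate is disturbed (moved over 30 mm) (distance of faceplate from where it was at the start of the episode above 0.03 m).
It fails at once if the wax tin is disturbed (moved over 30 mm) (distance of wax_tin from where it was at the start of the episode above 0.03 m).
It fails at once if the sanding block is disturbed (moved over 30 mm) (distance of sanding_block from where it was at the start of the episode above 0.03 m).
It also fails if it takes over 58 s, if anything falls off the work surface, if the arm or the gripper's body presses on something with over 40 N, if the wrist force passes 120 N, or if a joint passes its speed limit or range.

ROBOT

A 6-joint arm with a two-finger parallel gripper is mounted at the origin on the work surface; the furniture and walls round the work are solid. World frame = base frame: x ahead of the robot, y to its left, z up, the work surface at z = 0. Lengths are in m, angles in rad, forces in N, time in s.
With the tool pointing down it reaches from about 0.375 to 0.975 m from the base axis. Payload 3.8 kg.
Tool frame: the origin (TCP) lies midway between the tips of the shut fingers; the grasp point (between the pads) lies 19 mm behind it; z points along the fingers, y is the line along which they close (so a half turn about z gives the same grasp; the last joint's range is limited). The gripper opens to 88 mm and grips with 3 to 60 N. Pads are 18 mm wide; open, the fingers measure 123 mm over their backs; the gripper's body (75 mm by 187 mm) begins 45 mm behind the grasp point.
Start: joints at [-1.335, 0.264, 1.604, -0, 1.274, -0.037], TCP at [0.182, -0.65, 0.217] pointing down, gripper open.
Joint ranges: [-2.63, 2.63], [-0.94, 2.18], [0.31, 2.57], [-1.31, 4.45], [0, 2.66], [-2.55, 2.55]. Speed limits (rad/s): [2.57, 2.57, 3.14, 3.14, 3.14, 3.14].

INTERFACE

Orientations are given as a rotation vector (axis times angle).
In Python, from cell import manip, inverse_kinematics, cams, order gives the robot as it stands. Calls block until the motion is done:
- manip.move_pose(position, orientation): joint-space move of the TCP to a pose.
- manip.move_linear(position, rate=0.15, rot=None): straight line of the TCP; rot=None keeps the orientation; rate is the mean speed in m/s.
- manip.set_joints(angles): joint-space move.
- manip.set_gripper(opening, force=None): finger opening in m; force is the grip in N (None keeps the last); returns when the fingers have stopped.
- manip.dwell(seconds).
- inverse_kinematics(position, orientation): joint angles nearest the present ones, or None.
- manip.state(): the state.
- cams.capture(name): name is "scene" or "top" or "wrist"; returns a dict with "image" (420x560x3 uint8, blue, green, red), "z_map" (420x560 float32, m along the optical axis (not along the pixel's ray), 0 where there is no reading), "intrinsics" (3x3 intrinsics, pixels), "position" and "orientation" of the camera in the world; the wrist camera has in their place "T_tool_cam" (4x4, takes a point from camera to tool coordinates, whose origin is the TCP and whose axes are the flange's). Camera axes: x right, y down, z forward; pixel columns grow to the right and rows downward; lengths in m; the calibration is good to about 2 mm. A picture is of the moment at which its call begins: read the wrist's pose just before it.
A pose or a line that the arm cannot do raises manip.IKError and nothing moves.
- order.close_job(): hands the job in; it is judged then, once.
The state is a dict: "clock": time; "joint_pos": joint angles; "joint_velocities": joint speeds; "tau": joint torques, N m; "tool_pos": TCP position; "tcp_rot": TCP orientation; "contact_force": force on the tool from outside, world axes, zero at the start; "moment": the same for the moment, N m; "gripper_width": finger opening in m; "grasp_force": force on a finger pad.
Only numpy, scipy, OpenCV 4.12 (cv2) and the standard library are available. Lean on these libraries where they do the work, as an engineer would, in place of code of your own. Each camera call takes 0.05 s, during which the arm holds its last target. There are 200 camera calls.

## Working session

There is one attempt and no reset: what is moved stays moved. The work goes in short steps, each a Python script; the robot and the scene stay as the last script left them, time stands still between calls to the robot, and variables do not carry over. Pictures are saved under pics/ and viewed, at most 10 in all, crops included, and the job is handed in when it is done.

```bash
ls; mkdir -p pics
python3 - <<'E'
from cell import manip,cams
import cv2,numpy as np
for n in("scene","top"):
    c=cams.capture(n); cv2.imwrite(f"pics/{n}0.png",c["image"]); np.savez(f"{n}0.npz",**c)
    print(n,c["intrinsics"].tolist(),c["position"],c["orientation"])
s=manip.state(); print(s["clock"],s["tool_pos"],s["tcp_rot"],s["gripper_width"])
E
```

```text
pics
scene [[463.0204579068187, 0.0, 277.3328173014536], [0.0, 463.0204579068187, 206.29326377273773], [0.0, 0.0, 1.0]] [-0.55084442  0.68811562  0.66294511] [-1.17120321  1.95151346 -1.25344599]
top [[402.863394673084, 0.0, 281.68478909253633], [0.0, 402.863394673084, 210.30566321472324], [0.0, 0.0, 1.0]] [0.38095595 0.11563008 1.11012195] [-2.18045285  2.16078162 -0.11844626]
0.1 [ 0.18167626 -0.64938468  0.21608775] [-3.11038706e+00 -4.26921887e-01  3.64232693e-04] 0.08790264578531999
```

View pics/scene0.png

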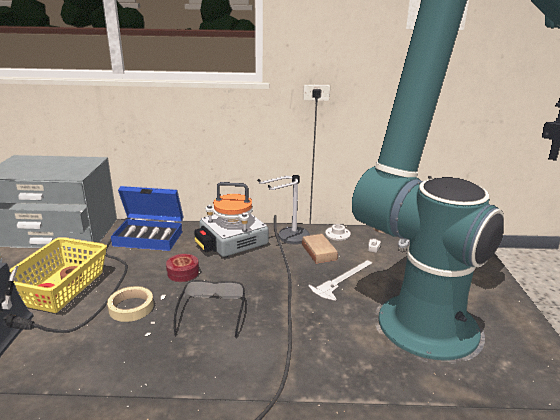

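View pics/top0.png

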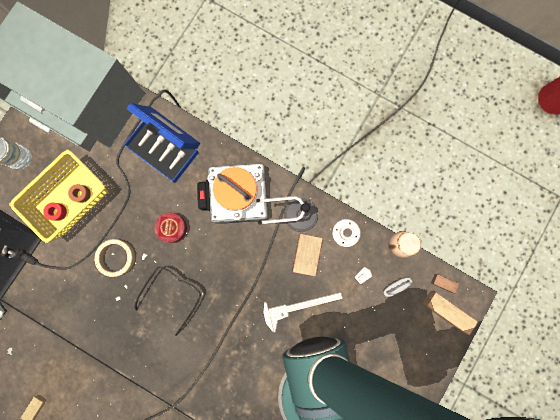

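The scene view shows the station at (235,225), the hook stand at (293,210) and the block, with the faceplate behind it. In the top view the cap is at (235,189) with its bar running diagonally. The stand's foot is at (302,215), with its prongs reaching left towards the station, and the cup is at (405,243). Next I'll measure these and zoom in.

```bash
cat > h.py <<'E'
import numpy as np,cv2
from scipy.spatial.transform import Rotation as R
def cloud(c):
    K=c["intrinsics"];v,u=np.mgrid[:420,:560];z=c["z_map"]
    p=np.stack([(u-K[0,2])/K[0,0]*z,(v-K[1,2])/K[1,1]*z,z],-1)
    return p@R.from_rotvec(c["orientation"]).as_matrix().T+c["position"]
def ray(c,uv,h):
    K=c["intrinsics"];d=np.array([(uv[0]-K[0,2])/K[0,0],(uv[1]-K[1,2])/K[1,1],1])
    d=R.from_rotvec(c["orientation"]).as_matrix()@d
    return c["position"]+d*(h-c["position"][2])/d[2]
E
python3 - <<'E'
from h import *
t=dict(np.load("top0.npz"));s=dict(np.load("scene0.npz"))
P=cloud(t);im=t["image"]
hsv=cv2.cvtColor(im,cv2.COLOR_BGR2HSV)
m=(cv2.inRange(hsv,(8,150,120),(20,255,255))>0)&(P[...,2]>.09); m[:,300:]=0
pts=P[m];print("cap z",np.percentile(pts[:,2],[5,50,95]),m.sum())
(cx,cy),r=cv2.minEnclosingCircle(np.argwhere(m)[:,::-1].astype(np.float32));print("cap circ",cx,cy,r,ray(t,(cx,cy),.126))
b=P[(P[...,2]>.165)&(P[...,2]<.2)&(np.indices((420,560))[1]<258)&(np.indices((420,560))[1]>205)]
print("bar",len(b),b.mean(0),np.median(b,0)); d=b[:,:2]-b[:,:2].mean(0);w,V=np.linalg.eigh(d.T@d);print("dir",V[:,1],np.degrees(np.arctan2(V[1,1],V[0,1])),np.ptp(d@V[:,1]))
def box(n,u0,u1,v0,v1,z0,z1):
    q=P[v0:v1,u0:u1].reshape(-1,3);q=q[(q[:,2]>z0)&(q[:,2]<z1)]
    c,rr=cv2.minEnclosingCircle(q[:,:2].astype(np.float32)); print(n,len(q),q.mean(0),"circ",c,rr)
    return q
box("cup foot",380,430,220,270,.07,.09)
box("cup all",380,430,220,270,.02,.09)
q=box("prongs",258,315,190,232,.165,.21);print(q[np.argsort(q[:,0])][::25])
box("faceplate",325,365,215,250,.01,.05);box("tin",150,190,210,245,.02,.05);box("block",288,328,228,282,.015,.045)
box("foot",285,325,195,235,.004,.03)
box("stationtop",205,270,160,225,.055,.075)
a=cv2.resize(im[150:265,190:330],None,fx=4,fy=4,interpolation=cv2.INTER_CUBIC)
c=cv2.resize(s["image"][165:265,190:330],None,fx=4,fy=4,interpolation=cv2.INTER_CUBIC)[:,:560]
cv2.imwrite("pics/a.png",a);cv2.imwrite("pics/b.png",c)
E
```

```text
cap z [0.12722507 0.13108012 0.1538445 ] 193
cap circ 234.84934997558594 188.26419067382812 21.36194610595703 [0.53703489 0.22692698 0.126     ]
bar 166 [0.53391738 0.22476395 0.18459627] [0.53403524 0.22478009 0.18481106]
dir [0.58464018 0.81129271] 54.22242555314014 0.11786128927311636
cup foot 403 [ 0.40608194 -0.2153483   0.07963776] circ (0.4061796963214874, -0.216403529047966) 0.029353801161050797
cup all 659 [ 0.40527856 -0.20789922  0.06391753] circ (0.40599173307418823, -0.21527530252933502) 0.035878416150808334
prongs 365 [0.47924403 0.10173844 0.19063694] circ (0.4746986925601959, 0.10920754820108414) 0.062355633825063705
[[0.44435656 0.1624567  0.19603137]
 [0.44955129 0.13535583 0.19082415]
 [0.45201281 0.1170826  0.19082275]
 [0.45438467 0.12398494 0.18905651]
 [0.45683747 0.10566374 0.18925723]
 [0.45958992 0.0849347  0.18619568]
 [0.47484117 0.06035394 0.19767696]
 [0.48184952 0.06030084 0.19645649]
 [0.48673263 0.06472329 0.19358209]
 [0.49425247 0.06907016 0.18836544]
 [0.49874309 0.16530532 0.20041273]
 [0.50077348 0.12908963 0.18744458]
 [0.50295697 0.11065458 0.1898603 ]
 [0.50506332 0.11068339 0.1914651 ]
 [0.50612788 0.07594371 0.18603704]]
faceplate 252 [ 0.43466413 -0.06471795  0.0181097 ] circ (0.4349834620952606, -0.06503793597221375) 0.03720095753669739
tin 760 [0.44415898 0.40923525 0.03638384] circ (0.44503653049468994, 0.41089239716529846) 0.04116744548082352
block 949 [0.37622832 0.04180519 0.02875719] circ (0.3827000856399536, 0.04808533191680908) 0.07017507404088974
foot 794 [0.48257868 0.05706246 0.01457305] circ (0.48614776134490967, 0.04634698107838631) 0.07199037820100784
stationtop 1406 [0.52364327 0.22738577 0.06472808] circ (0.5366173386573792, 0.22806766629219055) 0.10012556612491608
```

View pics/a.png

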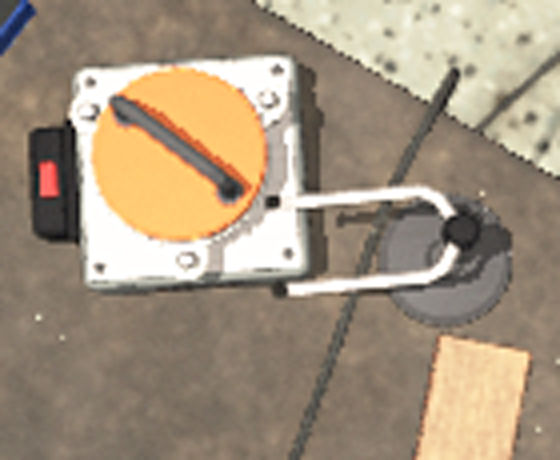

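View pics/b.png

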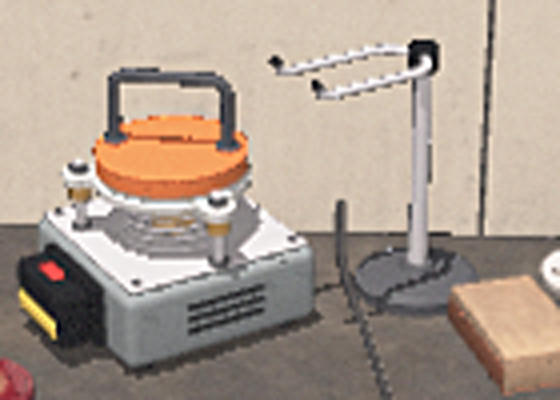

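The zooms show the bail bar running from (122,105) to (235,190) in the top crop. The prongs run from the post at (460,230) to tips at (275,203) and (280,290), almost along world +y. Now I'll fit the lines and plan the cap grasp.

Run:
```python
from h import *
from cell import inverse_kinematics as ik
t=dict(np.load("top0.npz"));P=cloud(t)
e=[ray(t,u,.182) for u in((220.5,176.2),(248.7,197.5))];d=e[1]-e[0];print("bar ends",e,np.degrees(np.arctan2(d[1],d[0]))%180,np.linalg.norm(d),(e[0]+e[1])/2)
vv,uu=np.indices((420,560))
b=P[(P[...,2]>.178)&(P[...,2]<.19)&(uu<252)&(uu>216)&(vv>170)&(vv<202)]
f=cv2.fitLine(b[:,:2].astype(np.float32),cv2.DIST_HUBER,0,.001,.001).ravel();a=f[:2];s=(b[:,:2]-f[2:])@a
mid=f[2:]+a*(s.min()+s.max())/2
print("bar fit",np.degrees(np.arctan2(a[1],a[0])),mid,np.ptp(s),np.median(b[:,2]))
q=P[190:232,258:315].reshape(-1,3);q=q[(q[:,2]>.178)&(q[:,2]<.2)&(q[:,1]>.085)&(q[:,1]<.155)]
L=[]
for lo in(0,1):
    k=q[(q[:,0]>.479)==bool(lo)][:,:2].astype(np.float32);f=cv2.fitLine(k,cv2.DIST_HUBER,0,.001,.001).ravel()
    L.append(f[2:]+f[:2]*(.12-f[3])/f[1]);print("prong",len(k),L[-1],np.degrees(np.arctan2(f[1],f[0])))
# tips/ post from rays
for n,uv,h in(("tipA",(258.7,200.7),.199),("tipB",(260,222.8),.199),("post",(305,207.5),.195)):print(n,ray(t,uv,h))
g=P[190:240,280:325].reshape(-1,3);g=g[(g[:,2]>.003)&(g[:,2]<.03)&(np.hypot(g[:,0]-.478,g[:,1]-.058)<.06)];print("foot",cv2.minEnclosingCircle(g[:,:2].astype(np.float32)),np.median(g[:,2]))
# plate edges
k=P[155:230,200:275].reshape(-1,3);k=k[(k[:,2]>.055)&(k[:,2]<.072)];print("plate",cv2.minAreaRect(k[:,:2].astype(np.float32)))
w=P[228:282,288:328].reshape(-1,3);w=w[(w[:,2]>.022)&(w[:,2]<.04)];print("block",cv2.minAreaRect(w[:,:2].astype(np.float32)))
```

```text
bar ends [array([0.55630656, 0.25466501, 0.182     ]), array([0.50677524, 0.18799237, 0.182     ])] 53.391225973143605 0.08305776855699526 [0.5315409  0.22132869 0.182     ]
bar fit 53.53948 [0.53654462 0.2287098 ] 0.08332212848243245 0.1848526698262538
prong 93 [0.4527923 0.12     ] -84.02168
prong 93 [0.5029704 0.12     ] -84.52119
tipA [0.4973333  0.16376405 0.199     ]
tipB [0.44689523 0.16007932 0.199     ]
post [0.48318186 0.05792917 0.195     ]
foot ((0.4782065153121948, 0.058128491044044495), 0.05976574867963791) 0.014950818458937087
plate ((0.5357187390327454, 0.2408531904220581), (0.14961296319961548, 0.17436861991882324), 4.641981601715088)
block ((0.3754570186138153, 0.04105827957391739), (0.0638379380106926, 0.10459824651479721), 79.17049407958984)
```

```bash
cat >> h.py <<'E'
def down(deg):
    a=np.radians(deg);y=np.array([np.cos(a),np.sin(a),0]);z=np.array([0,0,-1.])
    return R.from_matrix(np.c_[np.cross(y,z),y,z]).as_rotvec()
def wristcap(manip,cams,name):
    s=manip.state();c=cams.capture("wrist")
    T=np.eye(4);T[:3,:3]=R.from_rotvec(s["tcp_rot"]).as_matrix();T[:3,3]=s["tool_pos"]
    M=T@c["T_tool_cam"];c["position"]=M[:3,3];c["orientation"]=R.from_matrix(M[:3,:3]).as_rotvec()
    cv2.imwrite(f"pics/{name}.png",c["image"]);np.savez(name+".npz",**c);return c
E
python3 - <<'E'
from h import *
from cell import manip,cams,inverse_kinematics as ik
for o in(0,180):
  for n,p,a in(("bar",(.535,.226,.33),143.5),("bard",(.535,.226,.161),143.5),("hook",(.4757,.128,.2),95.8),("cup",(.406,-.216,.06),-33),("ring",(.536,.228,.146),-33)):
    q=ik(p,down(a+o));print(o,n,None if q is None else np.round(q,2))
s=manip.state()
manip.move_linear([s["tool_pos"][0],s["tool_pos"][1],.33],rate=.3)
q0=ik((.535,.226,.33),down(143.5));q1=ik((.535,.226,.33),down(-36.5))
use=min([(abs(q[5]),a) for q,a in((q0,143.5),(q1,-36.5)) if q is not None])[1];print("use",use)
manip.move_pose((.535,.226,.34),down(use))
c=wristcap(manip,cams,"w1");print(manip.state()["clock"],c["position"],manip.state()["tool_pos"])
P=cloud(c);b=P[(P[...,2]>.178)&(P[...,2]<.192)&(np.hypot(P[...,0]-.535,P[...,1]-.226)<.06)]
print(len(b))
if len(b):
  f=cv2.fitLine(b[:,:2].astype(np.float32),cv2.DIST_HUBER,0,.001,.001).ravel();a=f[:2];s=(b[:,:2]-f[2:])@a
  print(np.degrees(np.arctan2(a[1],a[0])),f[2:]+a*(s.min()+s.max())/2,np.ptp(s),np.median(b[:,2]))
E
```

```text
0 bar [ 0.36  0.04  1.66  0.    1.45 -2.15]
0 bard [ 0.36  0.13  1.87  0.    1.14 -2.15]
0 hook [ 0.21 -0.07  2.    0.    1.21 -1.46]
0 cup [-0.54  0.02  2.2  -0.    0.92  0.03]
0 ring [ 0.36  0.15  1.88 -0.    1.11  0.94]
180 bar [0.36 0.04 1.66 0.   1.45 0.99]
180 bard [0.36 0.13 1.87 0.   1.14 0.99]
180 hook [ 0.21 -0.07  2.   -0.    1.21  1.68]
180 cup None
180 ring [ 0.36  0.15  1.88 -0.    1.11 -2.21]
use -36.5
3.975 [0.57836923 0.28354102 0.50794672] [0.53533829 0.22537023 0.33994829]
980
53.47937 [0.53404623 0.22726629] 0.08447476407901512 0.18452904655440036
```

The wrist depth confirms the bar: centre (0.534,0.227), top at z 0.1845, angle 53.5°. I'll grasp it, rotate it to line up with the stand and move to the entry point in front of the prongs.

Run:
```python
from h import *
from cell import manip,cams
b=[.5345,.2272]
manip.move_linear(b+[.20],rate=.2)
manip.set_gripper(.05)
manip.move_linear(b+[.161],rate=.1)
manip.set_gripper(0.0,force=35)
s=manip.state();print(s["gripper_width"],s["grasp_force"])
manip.move_linear(b+[.197],rate=.1)
manip.move_linear(b+[.1971],rate=.0002 if 0 else .15,rot=down(-84.2)) if 0 else manip.move_pose(b+[.197],down(-84.2))
manip.move_linear([.469,.193,.197],rate=.1)
s=manip.state();print(s["clock"],s["tool_pos"],s["gripper_width"],s["contact_force"])
c=cams.capture("top");w=wristcap(manip,cams,"w2");np.savez("t2.npz",**c)
a=cv2.resize(c["image"][150:250,190:330],None,fx=4,fy=4)
cv2.imwrite("pics/c.png",np.vstack([a[:300],cv2.resize(cams.capture("scene")["image"][165:240,190:330],(560,300))]))
```

```text
0.000614223633248553 2.129195909947157
9.125 [0.46946613 0.19318991 0.19729613] 0.0004831803720167645 [ 0.06149014  0.38644481 -0.38577866]
```

View pics/c.png

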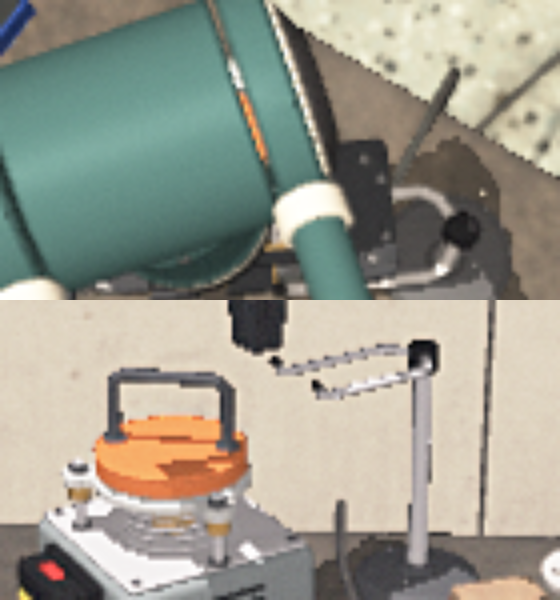

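View pics/w2.png

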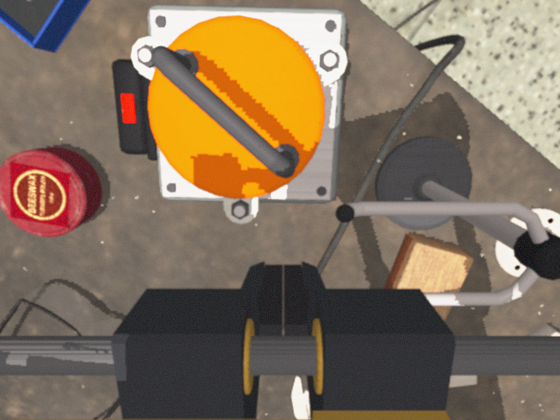

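The grasp missed: the gripper shut to 0.6 mm and the cap still sits on the station, with its bar from (150,55) to (285,160) in the wrist view. I'll re-measure the bar and check the approach step by step.

Run:
```python
from h import *
from cell import manip,cams
def bar(c,z0=.176):
    P=cloud(c);b=P[(P[...,2]>z0)&(P[...,2]<.192)&(np.hypot(P[...,0]-.535,P[...,1]-.226)<.06)]
    f=cv2.fitLine(b[:,:2].astype(np.float32),cv2.DIST_HUBER,0,.001,.001).ravel();a=f[:2];s=(b[:,:2]-f[2:])@a
    m=f[2:]+a*(s.min()+s.max())/2;print(np.degrees(np.arctan2(a[1],a[0])),m,np.ptp(s),np.median(b[:,2]));return m
manip.move_linear([.469,.193,.26],rate=.2)
manip.set_gripper(.06)
manip.move_pose([.534,.227,.30],down(-36.5))
m=bar(wristcap(manip,cams,"w3"))
manip.move_linear([m[0],m[1],.161],rate=.12)
s=manip.state();print(s["clock"],s["tool_pos"],s["tcp_rot"],down(-36.5),s["gripper_width"])
cv2.imwrite("pics/d.png",np.vstack([cv2.resize(cams.capture("scene")["image"][150:240,190:330],None,fx=4,fy=4)[:300,:],cv2.resize(wristcap(manip,cams,"w4")["image"],(560,300))]))
```

```text
53.629204 [0.53460851 0.2275226 ] 0.08603294299025976 0.18451113218468818
12.875 [0.53538254 0.22780811 0.16210686] [2.80515567 1.41395634 0.00302311] [2.80537609 1.41402596 0.        ] 0.05982397227797754
```

View pics/d.png

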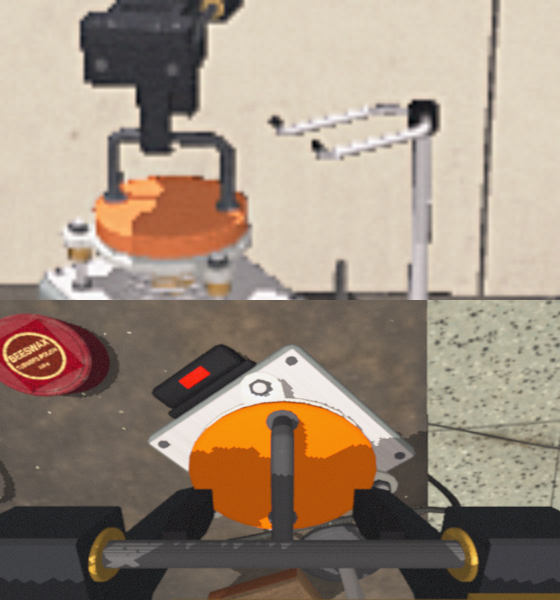

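The fingers straddle the bar correctly: the bar is vertical at x≈283 in the wrist view, with the tips just below it in the scene view. I'll close them and watch the width.

Run:
```python
from h import *
from cell import manip,cams
def p():
    s=manip.state();print(s["clock"],np.round(s["tool_pos"],4),s["gripper_width"],s["grasp_force"],np.round(s["contact_force"],2))
p()
for w in(.03,.014,.008):
    manip.set_gripper(w,force=25);p()
manip.dwell(.3);p()
cv2.imwrite("pics/e.png",np.vstack([cv2.resize(cams.capture("scene")["image"][150:240,190:330],None,fx=4,fy=4)[:300,:],cv2.resize(wristcap(manip,cams,"w5")["image"],(560,300))]))
```

```text
12.975 [0.5354 0.2278 0.1622] 0.060167070735463214 0.0 [-0.33  0.19 -0.06]
13.5833 [0.5346 0.2275 0.161 ] 0.030001967337056387 0.0 [ 0.29  0.39 -0.12]
14.0167 [0.5346 0.2275 0.161 ] 0.013951395993863325 0.0 [ 0.9  -0.08  0.68]
14.3167 [0.5346 0.2275 0.161 ] 0.007939895103513468 5.0420064479112625 [-0.27 -0.47 -0.62]
14.6167 [0.5346 0.2275 0.1609] 0.008206038705144327 4.985473528504372 [ 0.18  0.55 -0.6 ]
```

Run:
```python
from h import *
from cell import manip,cams
def p():
    s=manip.state();print(s["clock"],np.round(s["tool_pos"],4),s["gripper_width"],s["grasp_force"],np.round(s["contact_force"],2))
manip.set_gripper(.006);p()
manip.move_linear([.5346,.2275,.166],rate=.05);p()
manip.move_linear([.5346,.2275,.176],rate=.05);p();manip.dwell(.2);p()
w=wristcap(manip,cams,"w6");P=cloud(w);hs=cv2.cvtColor(w["image"],cv2.COLOR_BGR2HSV)
m=cv2.inRange(hs,(8,150,120),(20,255,255))>0;print("cap top z",np.median(P[m][:,2]))
cv2.imwrite("pics/e.png",cv2.resize(cams.capture("scene")["image"][150:240,190:330],None,fx=4,fy=4))
```

```text
14.95 [0.5345 0.2275 0.1609] 0.006509714592651456 21.416731774806976 [ 0.21  0.17 -1.38]
15.2 [0.5349 0.2276 0.1665] 0.006185222038530409 21.334510445594788 [ 0.09 -0.12 -1.07]
15.55 [0.5351 0.2277 0.1768] 0.0064833729173471855 21.33308172225952 [ 0.16  0.38 -0.83]
15.75 [0.5344 0.2274 0.1758] 0.006287243338187726 21.333625316619873 [-0.1   0.04 -1.47]
cap top z 0.14545201151742754
```

View pics/e.png

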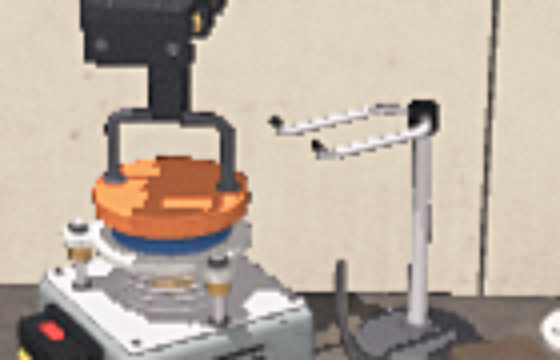

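The scene view shows the cap lifted, held by its bar at (172,115), with the blue ring exposed below it. I'll carry it to the prongs and lower it onto them.

Run:
```python
from h import *
from cell import manip,cams
def p():
    s=manip.state();print(round(s["clock"],2),np.round(s["tool_pos"],4),round(s["gripper_width"],4),round(s["grasp_force"],1),np.round(s["contact_force"],2))
manip.move_linear([.5346,.2275,.197],rate=.08)
manip.move_pose([.5346,.2275,.197],down(-84.2));p()
manip.move_linear([.469,.193,.197],rate=.08);p()
w=wristcap(manip,cams,"w7");P=cloud(w)
# prongs in this view
for lo in(.43,.485):
    q=P[(P[...,2]>.180)&(P[...,2]<.194)&(P[...,0]>lo)&(P[...,0]<lo+.035)&(P[...,1]>.075)&(P[...,1]<.15)]
    if len(q)>10:
        f=cv2.fitLine(q[:,:2].astype(np.float32),cv2.DIST_HUBER,0,.001,.001).ravel();print(len(q),f[2:]+f[:2]*(.128-f[3])/f[1],np.degrees(np.arctan2(f[1],f[0])),np.median(q[:,2]))
hs=cv2.cvtColor(w["image"],cv2.COLOR_BGR2HSV);m=cv2.inRange(hs,(8,150,120),(20,255,255))>0
o=P[m&(P[...,2]>.1)];print("cap z",np.percentile(o[:,2],[5,50,95]),o.mean(0))
```

```text
17.07 [0.5344 0.2274 0.1966] 0.0059 21.3 [-0.04  0.19 -1.26]
18.15 [0.4694 0.1932 0.1972] 0.0064 21.3 [-0.73  0.37 -1.11]
850 [0.4521812 0.128    ] -85.84987 0.18824402986675434
2157 [0.5005195 0.128    ] -84.85652 0.1885556197504854
cap z [0.16524535 0.16683417 0.16825234] [0.4837759  0.19536718 0.17042608]
```

View pics/w7.png

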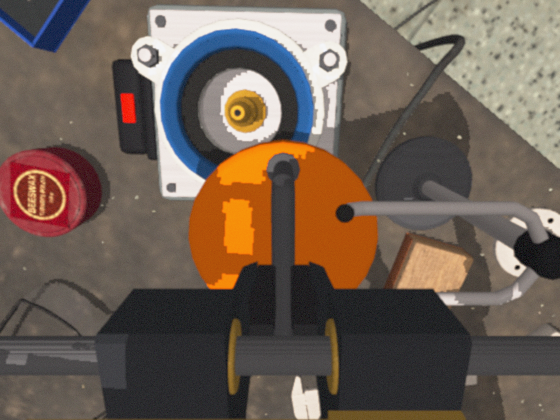

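The wrist view shows the cap hanging level, its bar across the prongs' direction (prong tip at (345,213)). It also shows the bare nozzle tip at about (239,111), which gives the station axis. I'll hang the cap.

Run:
```python
from h import *
from cell import manip,cams
def p():
    s=manip.state();print(round(s["clock"],2),np.round(s["tool_pos"],4),round(s["gripper_width"],4),round(s["grasp_force"],1),np.round(s["contact_force"],2))
w=dict(np.load("w7.npz"));hs=cv2.cvtColor(w["image"],cv2.COLOR_BGR2HSV)
P=cloud(w)
b=cv2.inRange(hs,(100,120,60),(120,255,255))>0;b[:,:150]=0;b[250:]=0
q=P[b&(P[...,2]>.112)&(P[...,2]<.135)];print("blue z",np.percentile(q[:,2],[5,50,95]))
print("nozzle",ray(w,(239,111),.122))
m=P[80:140,210:270].reshape(-1,3);k=m[m[:,2]>.113];print("noz depth",len(k),k[:,:2].mean(0),k[:,2].max())
pts=q[q[:,2]>.122][:,:2];A=np.c_[2*pts,np.ones(len(pts))];x=np.linalg.lstsq(A,(pts**2).sum(1),rcond=None)[0];print("ring circ",x[:2],np.sqrt(x[2]+x[:2]@x[:2]))
manip.move_linear([.4762,.129,.197],rate=.06);p()
manip.move_linear([.4762,.129,.176],rate=.04);p()
manip.move_linear([.4762,.129,.1742],rate=.02);p()
manip.set_gripper(.035);p()
manip.dwell(.2)
manip.move_linear([.4762,.129,.28],rate=.12);p()
w=wristcap(manip,cams,"w8");P=cloud(w)
b=P[(P[...,2]>.193)&(P[...,2]<.206)&(abs(P[...,0]-.476)<.06)&(P[...,1]>.1)&(P[...,1]<.155)]
print("bar",len(b),b.mean(0) if len(b) else 0)
```

```text
blue z [0.11701947 0.12430707 0.12714635]
nozzle [0.53542631 0.22626482 0.122     ]
noz depth 366 [0.53490404 0.22575811] 0.3652605519905328
ring circ [0.5347332  0.22731434] 0.04289699872850709
19.43 [0.4762 0.1292 0.197 ] 0.0063 21.3 [-0.53 -0.11 -1.15]
20.1 [0.4762 0.129  0.1759] 0.0062 21.3 [ 0.36 -0.37 -0.52]
20.35 [0.4764 0.129  0.1744] 0.0064 21.3 [ 0.63  0.29 -1.02]
20.94 [0.4762 0.129  0.1742] 0.035 0.0 [-0.04  0.48  0.46]
22.18 [0.4756 0.1289 0.279 ] 0.035 0.0 [ 0.31 -0.46 -1.17]
bar 1533 [0.47930418 0.12829578 0.19757589]
```

View pics/w8.png

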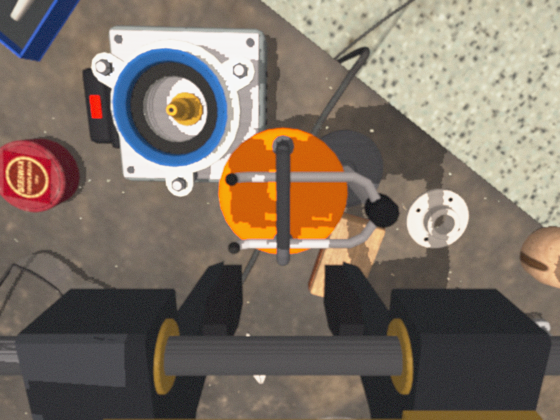

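The wrist view shows the cap hanging by its bar across both prongs, with the dish at (283,190), and the fingers clear. Next is the cup.

Run:
```python
from h import *
from cell import manip,cams
def p():
    s=manip.state();print(round(s["clock"],2),np.round(s["tool_pos"],4),round(s["gripper_width"],4),round(s["grasp_force"],1),np.round(s["contact_force"],2))
def fit(pts):
    A=np.c_[2*pts,np.ones(len(pts))];x=np.linalg.lstsq(A,(pts**2).sum(1),rcond=None)[0];return x[:2],np.sqrt(x[2]+x[:2]@x[:2])
w=dict(np.load("w8.npz"));hs=cv2.cvtColor(w["image"],cv2.COLOR_BGR2HSV);P=cloud(w)
b=cv2.inRange(hs,(100,120,60),(120,255,255))>0;b[:,:90]=0;b[200:]=0
q=P[b&(P[...,2]>.122)&(P[...,2]<.13)];print("ring",len(q),fit(q[:,:2]),cv2.minEnclosingCircle(q[:,:2].astype(np.float32)))
print("noz",ray(w,(174,108),.122))
manip.move_linear([.4762,.129,.31],rate=.2)
manip.set_gripper(.086)
manip.move_pose([.406,-.2155,.25],down(-33))
w=wristcap(manip,cams,"w9");P=cloud(w)
for z0,z1 in((.074,.085),(.02,.085)):
    k=P[(P[...,2]>z0)&(P[...,2]<z1)&(np.hypot(P[...,0]-.406,P[...,1]+.2155)<.05)];print(len(k),np.median(k[:,2]),k.mean(0),cv2.minEnclosingCircle(k[:,:2].astype(np.float32)))
p()
```

```text
ring 3189 (array([0.5346069 , 0.22708995]), np.float64(0.042960753614759185)) ((0.5346376299858093, 0.22720447182655334), 0.04690450429916382)
noz [0.53604895 0.2248785  0.122     ]
2957 0.07926380512641362 [ 0.40408067 -0.21694459  0.07914164] ((0.40344080328941345, -0.21803732216358185), 0.029112068936228752)
3953 0.07887334214872721 [ 0.40685974 -0.21249726  0.06884219] ((0.403309166431427, -0.2177416831254959), 0.03596857190132141)
24.91 [ 0.4064 -0.2151  0.2502] 0.0859 0.0 [-0.09 -0.4   0.33]
```

Run:
```python
from h import *
from cell import manip,cams
def p():
    s=manip.state();print(round(s["clock"],2),np.round(s["tool_pos"],4),round(s["gripper_width"],4),round(s["grasp_force"],1),np.round(s["contact_force"],2))
manip.move_linear([.4045,-.2168,.11],rate=.2)
manip.move_linear([.4045,-.2168,.053],rate=.08);p()
manip.set_gripper(.045,force=40);p()
manip.move_linear([.4045,-.2168,.07],rate=.06);p()
manip.move_linear([.4045,-.2168,.31],rate=.2);p()
manip.move_pose([.5348,.2268,.31],down(-33));p()
manip.move_linear([.5348,.2268,.20],rate=.15);p()
s=cams.capture("scene");np.savez("s10.npz",**s);t=cams.capture("top");np.savez("t10.npz",**t)
# cup seen in scene: pale wood between z .14 and .23
P=cloud(s);k=P[(np.hypot(P[...,0]-.535,P[...,1]-.227)<.06)&(P[...,2]>.13)&(P[...,2]<.24)]
h,_=np.histogram(k[:,2],np.arange(.13,.245,.01));print(h)
for z in np.arange(.14,.22,.01):
    r=k[abs(k[:,2]-z)<.005]
    if len(r)>5: 
        view=np.array([.535+.55,.227-.688]);view/=np.linalg.norm(view);perp=np.array([-view[1],view[0]]);d=(r[:,:2]-[.5348,.2268])
        print(round(z,3),len(r),"perp",(d@perp).min(),(d@perp).max(),"depthmin",(d@view).min())
```

```text
26.62 [ 0.4049 -0.2171  0.0534] 0.0863 0.0 [ 0.24 -0.57  0.62]
27.25 [ 0.4047 -0.2169  0.0532] 0.0521 39.4 [ 1.   -0.35  1.14]
27.68 [ 0.4049 -0.2171  0.0706] 0.0522 39.5 [-0.73 -0.34 -1.55]
29.03 [ 0.4038 -0.2164  0.3084] 0.0519 39.5 [ 0.11 -0.28 -1.44]
30.73 [0.535  0.2258 0.31  ] 0.0517 39.5 [ 0.58 -0.2  -1.61]
31.61 [0.5356 0.2269 0.2011] 0.0518 39.5 [ 0.53  0.01 -0.86]
[  0  16  79  90 104  95 106  59  31 117  42]
0.15 57 perp -0.0330173915776133 0.03515189612017256 depthmin -0.04012511003216945
0.16 81 perp -0.03325108431647875 0.03503669389801982 depthmin -0.04242709978989859
0.17 95 perp -0.033586253379738785 0.034575133843202 depthmin -0.04038169995202026
0.18 102 perp -0.03366193937644471 0.034326628136322625 depthmin -0.040433221122508536
0.19 107 perp -0.03106939555081476 0.03128820866595709 depthmin -0.0370275029496008
0.2 85 perp -0.025743760770012166 0.025588709035262593 depthmin -0.03350649765224691
0.21 35 perp -0.01785155466756658 0.01712296919294973 depthmin -0.023931247048298493
```

Run:
```python
from h import *
from scipy.optimize import least_squares as ls
s=dict(np.load("s10.npz"));P=cloud(s);hs=cv2.cvtColor(s["image"],cv2.COLOR_BGR2HSV)
near=np.hypot(P[...,0]-.535,P[...,1]-.227)<.06
def fit(p,r0=None):
    f=(lambda x:np.hypot(p[:,0]-x[0],p[:,1]-x[1])-(x[2] if r0 is None else r0))
    return ls(f,[.535,.227]+([.04] if r0 is None else []),loss="soft_l1",f_scale=.001).x
for z in(.15,.16,.17,.18,.19):
    p=P[near&(abs(P[...,2]-z)<.005)&(hs[...,2]>100)][:,:2];print(z,len(p),fit(p),fit(p,.0355))
b=near&(cv2.inRange(hs,(100,120,40),(125,255,255))>0)
for z in(.112,.117,.122):
    p=P[b&(abs(P[...,2]-z)<.003)][:,:2]
    print("ring",z,len(p),fit(p) if len(p)>8 else "",fit(p,.046) if len(p)>8 else "")
```

```text
0.15 55 [0.53353766 0.22771338 0.03443169] [0.5346956  0.22716112]
0.16 77 [0.53249593 0.22806134 0.03439025] [0.53371524 0.22749871]
0.17 95 [0.53304508 0.22830889 0.0349293 ] [0.5336948  0.22805478]
0.18 102 [0.53421382 0.22738196 0.03360465] [0.53626906 0.2264035 ]
0.19 106 [0.53323206 0.22725747 0.02978825] [0.53941808 0.22461717]
ring 0.112 51 [0.53240106 0.23001588 0.03976032] [0.52636199 0.2278426 ]
ring 0.117 100 [0.53127544 0.23035811 0.03981427] [0.53304465 0.22592084]
ring 0.122 85 [0.53155983 0.2305686  0.04203622] [0.53246205 0.22842293]
```

The scene camera puts the cup and ring within about 2 mm of each other. I'll lower and press while watching the force.

Run:
```python
from h import *
from cell import manip,cams
def p():
    s=manip.state();print(round(s["clock"],2),np.round(s["tool_pos"],4),round(s["gripper_width"],4),round(s["grasp_force"],1),np.round(s["contact_force"],2));return s
manip.move_linear([.5346,.2270,.172],rate=.06);p()
for z in(.167,.164,.160,.156,.152,.149,.147,.1455,.1445,.1435):
    manip.move_linear([.5346,.2270,z],rate=.03);manip.dwell(.1);s=p()
    if s["contact_force"][2]>22:break
```

```text
32.33 [0.5344 0.2269 0.1715] 0.052 39.5 [ 0.5   0.1  -1.49]
32.74 [0.5347 0.227  0.1671] 0.0522 39.5 [ 0.28 -0.16 -1.56]
33.09 [0.5352 0.2273 0.165 ] 0.0517 39.5 [-0.14  0.9   3.65]
33.48 [0.5351 0.2272 0.1605] 0.0518 39.4 [-0.2   0.87  5.39]
33.86 [0.5352 0.2274 0.1569] 0.0521 39.5 [-0.69 -0.05  7.07]
34.24 [0.5353 0.2275 0.1533] 0.0521 39.5 [-1.37  0.26  8.42]
34.59 [0.5354 0.2275 0.1506] 0.0522 39.5 [-2.22  1.44  9.59]
34.94 [0.5354 0.2276 0.1488] 0.0524 39.5 [-2.3   0.88  9.68]
35.29 [0.5354 0.2276 0.1475] 0.0519 39.5 [-2.13  0.12 10.59]
35.64 [0.5355 0.2277 0.147 ] 0.0523 39.5 [-3.43  0.31 12.77]
35.99 [0.5356 0.2279 0.1469] 0.052 39.6 [-4.48 -0.79 17.04]
```

The ring is on its stop: TCP z stalls at 0.147 and the force jumps to 17 N. I'll run a final depth check of cup and cap, then hand in.

Run:
```python
from h import *
from cell import manip,cams
from scipy.optimize import least_squares as ls
s=cams.capture("scene");P=cloud(s);hs=cv2.cvtColor(s["image"],cv2.COLOR_BGR2HSV)
near=np.hypot(P[...,0]-.535,P[...,1]-.227)<.05
for z in(.115,.12,.13,.155,.165):
    p=P[near&(abs(P[...,2]-z)<.004)&(hs[...,2]>100)&(hs[...,0]<30)][:,:2]
    if len(p)>10:print(z,len(p),ls(lambda x:np.hypot(p[:,0]-x[0],p[:,1]-x[1])-x[2],[.535,.227,.035],loss="soft_l1",f_scale=.001).x)
o=P[(cv2.inRange(hs,(8,150,120),(20,255,255))>0)&(np.hypot(P[...,0]-.476,P[...,1]-.129)<.07)&(P[...,2]>.1)];print("cap",len(o),o.mean(0),np.percentile(o[:,2],[2,98]))
st=manip.state();print(st["clock"],st["contact_force"],st["grasp_force"])
```

```text
0.115 70 [0.53152389 0.22912383 0.03381908]
0.12 76 [0.53153445 0.22900309 0.03338466]
0.13 75 [0.53405381 0.22826425 0.03265422]
0.155 28 [0.531599   0.22901567 0.01808099]
0.165 27 [0.53251702 0.23044976 0.02605496]
cap 426 [0.45813168 0.13990472 0.14094387] [0.13128589 0.14573989]
36.0417 [-6.09232417  0.10784619 16.05158534] 39.57497384457383
```

```bash
python3 -c "
from cell import order
print(order.close_job())"
```

```text
the job is handed in; nothing more can be done
None
```

I handed the job in at about 36 s of the 58 s limit, but the hand-in returned no verdict, so I don't know the official result: the last check showed the cap hanging free on both prongs and the cup still held mouth-down in the ring, about 1–2 mm off its centre, pressed onto the stop with about 16 N (the first try at the cap's handle missed and I redid it).

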